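# Pump the jar vice tight on a bottle

## Task

The amber bottle stands loosely between the jaws of the jar vice: grip it firmly by swinging the ratchet lever back and forth through nearly its full travel, as many strokes as it takes. Stop tightening once the lever has clearly gone stiff, because too much squeeze would crack the glass, and leave the bottle standing upright, held between the two jaws. Work only the lever: do not touch the bottle or the jaws, and leave the mug and the garlic where they are.

Things in the scene. Friction and masses are not known exactly. Their poses are not given: they have to be found in the camera images.
- vice: Grey base plate of the jar vice, fixed on the worktop: x -65 to 65, y -75 to 255 mm of its frame, 8 mm thick. Origin: worktop level, on the vertical axis of ratchet wheel and lever. +y runs from the sliding to the fixed jaw (to the robot's left), -x to the robot. Steel wheel: 92 mm across, 18 teeth, 26 to 38 mm high, under the lever. Sprung pawls: one on the lever drives, one holds.
- lever (a joint): Lever swing, 0 to 1.3 rad between hard stops, growing anticlockwise from above. The lever's direction, anticlockwise from the vice's +x axis, is 2.705 rad + this value. Growing tightens: jaw gains 15 mm per rad, 5.2 mm per notch of 0.35 rad. Shrinking is the idle return, wheel held. Up to a notch is lost at each end of a stroke; under load the lever, let go, springs back less than a notch.
- lever_grip (a point): On the axis of the lever's upright round black post, 140 mm from the pivot, 98 mm above the worktop. The post is 18 mm thick and stands from 52 to 122 mm height on the flat lever arm. A free swing takes about 1 to 3 N. With the bottle held the push grows by about 2 N per notch: 5 N at the post is about 40 N on the bottle, a firm grip; the glass cracks at 100 N (11 N at the post).
- pad: Pad of the sliding jaw, 56 x 13 x 56 mm, rubber face to +y, on springs (4 N per mm) before the jaw's slide. Origin: at worktop level under the middle of its back; the face lies 13 mm along +y, its middle 40 mm high, and when fully open 113 mm along +y of the vice's origin. Being sprung, it stops once the bottle is held though the force still grows with each notch. Not to be touched.
- fence: Fixed jaw, bolted to the plate in various places along its slots, 70 mm wide, 64 mm high; two rubber faces in a shallow V look to the pad (-y). Origin: on the plate at the foot of the V, between the faces. Not to be touched.
- bottle: Amber glass bottle with green flip cap, 71 mm in diameter, 168 mm high, about 0.4 kg, standing loosely on the plate between pad and fixed jaw (18 to 32 mm of slack in all). Origin: centre of its underside, z along its axis. Not to be touched by the robot.
- mug: Mug, 88 x 119 x 99 mm, standing on the worktop left of the vice; origin under its centre. A bystander.
- garlic: Garlic bulb, 49 mm wide, 62 mm high, standing behind the vice; origin under its centre. A bystander.

How it is judged:
On the way, in this order (a step that is already met when the one before it is completed fails the run):
1. the lever is swung through a tightening stroke, past 0.9 rad (value of joint lever above 0.9 rad).
2. the lever is swung back, below 0.4 rad (value of joint lever below 0.4 rad).
At the end, for the whole second after the job is handed in: The bottle stands upright (within 0.1 rad) and still between the jaws, pressed by the pad with more than 12 N and against the fixed jaw with more than 10 N, the ratchet holding it (contact force between pad and bottle above 12 N and contact force between fence and bottle above 10 N and angle between bottle's own z axis and vertical below 0.1 rad and linear speed of bottle below 0.02 m/s); the robot touches nothing.
It fails at once if the bottle is squeezed with more than 100 N (contact force between pad and bottle above 100 N).
It fails at once if the robot pushes on the bottle (contact force between any of the arm, the fingers and bottle above 1.5 N).
It fails at once if the robot pushes on a jaw (contact force between any of the arm, the fingers and pad above 1.5 N or contact force between any of the arm, the fingers and fence above 1.5 N).
It fails at once if the mug or the garlic is moved by more than 3 cm (distance of any of mug, garlic from where it was at the start of the episode above 0.03 m).
It also fails if it takes over 72 s, if anything falls off the work surface, if the arm or the gripper's body presses on something with over 40 N, if the wrist force passes 120 N, or if a joint passes its speed limit or range.

## Robot

A 6-joint arm with a two-finger parallel gripper is mounted at the origin on a cart in front of the work surface, level with it; the furniture and walls round the work are solid. World frame = base frame: x ahead of the robot, y to its left, z up, the work surface at z = 0. Lengths are in m, angles in rad, forces in N, time in s.
With the tool pointing down it reaches from about 0.325 to 0.9 m from the base axis. Payload 6.1 kg.
Tool frame: the origin (TCP) lies at the very end of the fingers, on their centre line; the grasp point (between the pads) lies 19 mm behind it; z points along the fingers, y is the line along which they close (so a half turn about z gives the same grasp; the last joint's range is limited). The gripper opens to 85 mm and grips with 20 to 120 N. Pads are 22 mm wide; open, the fingers measure 114 mm over their backs; the gripper's body (76 mm by 85 mm) begins 54 mm behind the grasp point. The pads swing forward as they close: fully open they stand 13 mm farther back than shut.
Start: joints at [1.06, 0.22, 1.526, -0, 1.395, -0.126], TCP at [0.235, 0.579, 0.231] pointing down, gripper open.
Joint ranges: [-2.98, 2.98], [-0.91, 2.08], [0.09, 2.57], [-1.24, 4.39], [0.2, 2.65], [-2.68, 2.68]. Speed limits (rad/s): [2.57, 2.57, 3.01, 3.14, 3.14, 3.14].

## Interface

Orientations are given as a rotation vector (axis times angle).
In Python, from plant import arm, eyes, sign_off gives the robot as it stands.
- The arm moves only by the tool jog_arm, never from a script. Its argument "commands" is a list of rows, each an object with "claw": the opening, from -1 (shut) to 1 (fully open); "translation": the shift along the tool's x, y, z each as a share of 0.25 m, from -1 to 1, a list of three; "turn": the turn about the tool's z as a share of pi rad, from -1 to 1. A call has 1 to 5 rows; each row is the pose to reach, as a shift and turn from the pose commanded when the call began, along the tool's axes at that moment, turning the shorter way round; what a row does not reach only later rows make up. A row lasts 1/8 s, in which the tool goes at most 62.5 mm and 10.7 degrees, less where a joint would pass 70% of its speed; a pose out of reach is approached as far as the arm can. A call with a number of a shift or a turn outside -1 to 1 is refused whole. A call with a gripper value outside its range is refused whole. The fingers move at their own pace and stop on an object; the grip force is fixed at half the most. Time passes only in rows, so rows that repeat a pose let the fingers close. It gives the time, the measured TCP pose, the force, the opening and the grip force at its end, in the units of the state.
- arm.observe(): the state, without advancing time (a new reading comes with each control period).
- eyes.snapshot(name): name is "scene" or "top"; returns a dict with "color" (480x640x3 uint8, blue, green, red), "mtx" (3x3 intrinsics, pixels), "R" (3x3) and "t" (3): a world point X has camera coordinates R X + t. Camera axes: x right, y down, z forward; pixel columns grow to the right and rows downward; lengths in m; the calibration is good to about 2 mm. A picture is of the moment at which its call begins. There is no depth.
- sign_off(): hands the job in; it is judged then, once.
The state is a dict: "time_s": time; "joint_pos": joint angles; "qvel": joint speeds; "tau": joint torques, N m; "position": TCP position; "orientation": TCP orientation; "force": force on the tool from outside, world axes, zero at the start; "moment": the same for the moment, N m; "gripper_width": opening from 0.0 (shut) to 1.0 (fully open); "grasp_force": force on a finger pad.
Only numpy, scipy, OpenCV 4.12 (cv2) and the standard library are available. Lean on these libraries where they do the work, as an engineer would, in place of code of your own. Each camera call takes 0.05 s, during which the arm holds its last target. There are 200 camera calls.

## Working session

There is one attempt and no reset: what is moved stays moved. The work goes in short steps, Python scripts to look and compute and a tool call to move; the robot and the scene stay as the last step left them, time stands still between calls to the robot, and variables do not carry over. Pictures are saved under pics/ and viewed, at most 10 in all, crops included, and the job is handed in when it is done.

Besides the shell and the picture viewer there is one more tool, called after ">>>" as name(argument=value, ...) on one line, values as JSON. jog_arm: Moves the arm, as the interface text tells. Its arguments: {"type":"object","properties":{"commands":{"type":"array"}},"required":["commands"]}

```bash
mkdir -p pics; python3 - <<'E'
from plant import arm, eyes
import cv2,numpy as np
for n in("scene","top"):
    s=eyes.snapshot(n); cv2.imwrite(f"pics/{n}0.png",s["color"]); np.savez(f"{n}.npz",**{k:s[k] for k in("mtx","R","t","color")})
    print(n,s["mtx"].round(1).tolist(),s["R"].round(3).tolist(),s["t"].round(3).tolist(),(-s["R"].T@s["t"]).round(3))
o=arm.observe();print({k:np.round(v,3).tolist() for k,v in o.items()})
E
```

```text
scene [[621.7, 0.0, 323.6], [0.0, 621.7, 240.4], [0.0, 0.0, 1.0]] [[0.696, -0.718, 0.006], [-0.452, -0.444, -0.774], [0.559, 0.535, -0.634]] [-0.255, 0.44, 0.785] [-0.063 -0.408  0.839]
top [[613.5, 0.0, 318.5], [0.0, 613.5, 235.8], [0.0, 0.0, 1.0]] [[-0.001, -1.0, 0.008], [-0.999, 0.001, -0.032], [0.032, -0.008, -0.999]] [0.225, 0.593, 1.224] [0.554 0.234 1.24 ]
{'time_s': 0.1, 'joint_pos': [1.06, 0.221, 1.528, -0.0, 1.395, -0.126], 'qvel': [0.001, -0.002, 0.0, -0.001, -0.0, 0.001], 'tau': [0.001, -49.825, -39.054, -0.0, 0.006, -0.0], 'position': [0.234, 0.579, 0.23], 'orientation': [-0.601, -3.083, 0.003], 'force': [0.205, 0.497, -0.065], 'moment': [0.006, -0.022, -0.009], 'grasp_force': 0.0, 'gripper_width': 0.998}
```

View pics/scene0.png

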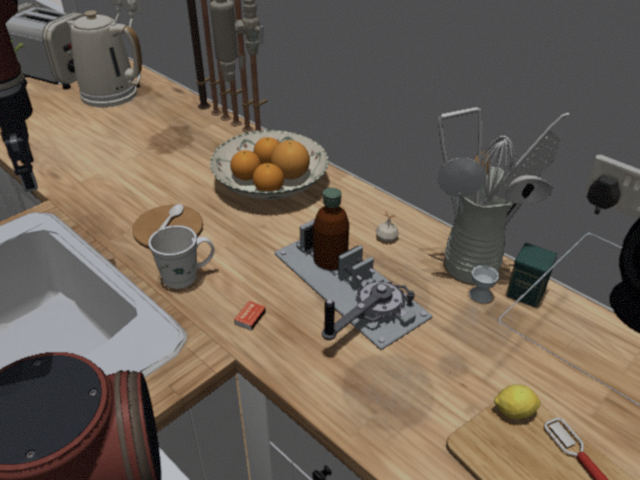

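View pics/top0.png

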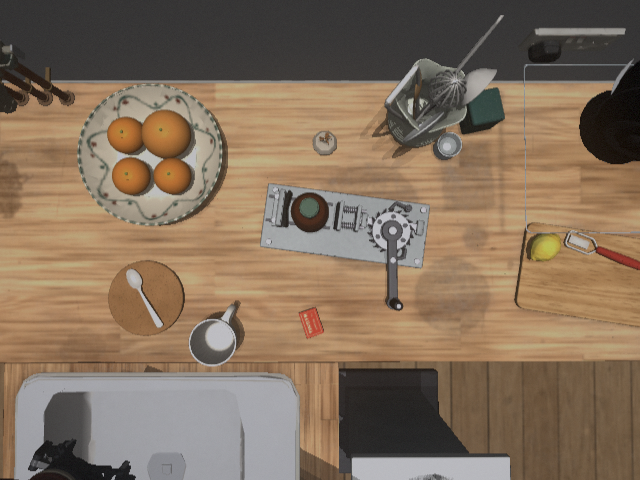

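The views show the plate at roughly (262–430, 184–268) in the top image. The pivot is near (391,231) and the black post near (396,306), which in the scene view is at (329,303–337). The bottle is at (310,210), the mug at (214,340) and the garlic at (325,142). Next I'll measure them.

```bash
cat >h.py <<'E'
import numpy as np,cv2
def ray(s,p):
    d=s["R"].T@np.linalg.inv(s["mtx"])@np.array([p[0],p[1],1.]); return -s["R"].T@s["t"],d/np.linalg.norm(d)
def onz(s,p,z):
    c,d=ray(s,p); return c+d*(z-c[2])/d[2]
def tri(s1,p1,s2,p2):
    c1,d1=ray(s1,p1);c2,d2=ray(s2,p2)
    a=np.linalg.lstsq(np.c_[d1,-d2],c2-c1,rcond=None)[0]
    A,B=c1+a[0]*d1,c2+a[1]*d2; return (A+B)/2,np.linalg.norm(A-B)
def proj(s,X):
    q=s["mtx"]@(s["R"]@np.asarray(X)+s["t"]); return q[:2]/q[2]
E
python3 - <<'E'
from h import *
T=np.load("top.npz");S=np.load("scene.npz")
g=cv2.cvtColor(T["color"],cv2.COLOR_BGR2HSV)
m=((g[...,1]<60)&(g[...,2]>60)).astype(np.uint8)*255
roi=np.zeros_like(m);roi[175:280,250:440]=m[175:280,250:440]
roi=cv2.morphologyEx(roi,cv2.MORPH_OPEN,np.ones((3,3)))
c=max(cv2.findContours(roi,0,2)[0],key=cv2.contourArea)
h=cv2.convexHull(c); 
b=cv2.boxPoints(cv2.minAreaRect(h)); print(b.round(1).tolist())
for p in b: print(onz(T,p,.008).round(3))
for n,s,(x0,x1,y0,y1) in(("top",T,(380,415,290,318)),("scene",S,(318,345,292,345))):
    v=s["color"].max(2)[y0:y1,x0:x1]; k=(v<45).astype(np.uint8)
    nn,l,st,ce=cv2.connectedComponentsWithStats(k); i=1+st[1:,4].argmax(); print(n,st[i]+[x0,y0,0,0,0],ce[i]+[x0,y0])
a=cv2.resize(T["color"][170:330,255:445],None,fx=4,fy=4,interpolation=2)[:600,:]
a=cv2.resize(T["color"][195:320,340:440],None,fx=4.6,fy=4.6,interpolation=2)
e=cv2.resize(S["color"][265:365,290:440],None,fx=2,fy=2,interpolation=2)
o=np.zeros((580,800,3),np.uint8);o[:575,:460]=a;o[:200,470:770]=e;cv2.imwrite("pics/c1.png",o)
E
```

```text
[[257.29998779296875, 261.29998779296875], [267.79998779296875, 182.5], [430.0, 204.3000030517578], [419.3999938964844, 283.1000061035156]]
[0.543 0.347 0.008]
[0.701 0.326 0.008]
[ 0.657 -0.001  0.008]
[0.498 0.021 0.008]
top [390 299   8  10  44] [392.70454545 302.52272727]
scene [324 303  12  32 283] [329.06007067 319.00353357]
```

View pics/c1.png

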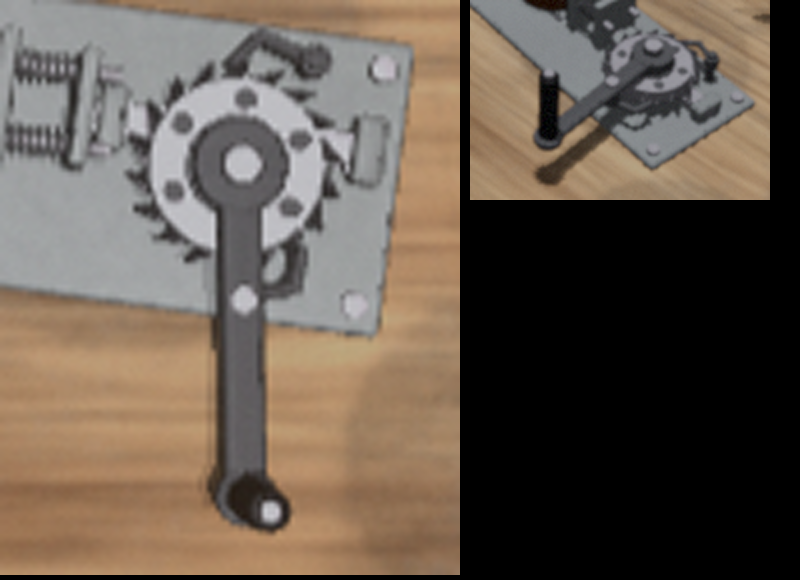

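The crop shows the bolt on the pivot at top pixel (392.8,230.9), the post top at (398.7,306.3), or scene (329.5,302), and the right-hand plate corners at (429.8,204.1) and (422,267.8).

```bash
python3 - <<'E'
from h import *
T=np.load("top.npz");S=np.load("scene.npz")
P=[onz(T,p,.008) for p in((429.8,204.1),(422,267.8),(267.8,183.5))]
print(np.round(P,3), "sizes",np.linalg.norm(P[0]-P[1]),np.linalg.norm(P[0]-P[2]))
u=(P[2]-P[0])/np.linalg.norm(P[2]-P[0]); psi=np.arctan2(-u[0],u[1]); 
print("psi",psi)
R=np.array([[np.cos(psi),-np.sin(psi)],[np.sin(psi),np.cos(psi)]])
O=P[0][:2]-R@[.065,-.075]; print("origin from plate",O)
print("bolt scene px approx",(470,470), )
pv,e=tri(T,(392.8,230.9),S,((653-470)/2+290,45/2+265)); print("pivot tri",pv,e, onz(T,(392.8,230.9),.055))
pt,e=tri(T,(398.7,306.3),S,(329.5,302)); print("post top",pt,e,onz(T,(398.7,306.3),.122))
for z in(.052,.122): print(z,proj(S,[*pt[:2],z]))
d=pt[:2]-pv[:2]; print(np.linalg.norm(d),"lever",(np.arctan2(d[1],d[0])-psi-2.705)%(2*np.pi))
for q in(0,.1,.4,.65,.9,1.3):
    a=psi+2.705+q; print(q,(pv[:2]+.14*np.array([np.cos(a),np.sin(a)])).round(3))
for n,p,z in(("bottle",(310,207),.168),("mug",(214,340),.05),("garlic",(325,142),.03)): print(n,onz(T,p,z).round(3))
E
```

```text
[[ 0.657 -0.001  0.008]
 [ 0.529  0.016  0.008]
 [ 0.699  0.326  0.008]] sizes 0.1293332918293935 0.32914190326554427
psi -0.12738907803742666
origin from plate [0.6024114  0.08196331]
bolt scene px approx (470, 470)
pivot tri [0.60104448 0.08129774 0.06025719] 0.0006842825126961599 [0.60148744 0.08036318 0.055     ]
post top [0.46150016 0.07950517 0.12405093] 0.000563232871065487 [0.46152882 0.07902127 0.122     ]
0.052 [329.13814832 332.24278329]
0.122 [329.65782733 302.89256455]
0.13955583053465198 lever 0.5768269125261511
0 [0.483 0.156]
0.1 [0.476 0.144]
0.4 [0.463 0.104]
0.65 [0.462 0.069]
0.9 [0.469 0.035]
1.3 [ 0.497 -0.013]
bottle [0.639 0.24  0.168]
mug [0.392 0.426 0.05 ]
garlic [0.779 0.211 0.03 ]
```

Everything agrees: the plate measures 129x329 mm, the lever radius is 139.6 mm and the post top is at 124 mm. The lever stands at q≈0.58. I'll cage the post loosely with the tool following the arc, using a helper that converts target lever angles into move rows.

```bash
cat >>h.py <<'E'
from scipy.spatial.transform import Rotation as Ro
PV=np.array([.602,.081]);PSI=-.1274;L=.140
def pose(o):
    return np.array(o["position"]),Ro.from_rotvec(o["orientation"])
def q_of(o):
    d=np.array(o["position"])[:2]-PV; return (np.arctan2(d[1],d[0])-PSI-2.705)%(2*np.pi)
def rows(o,targets):
    "targets: (lever q, z [, yaw q]) -> rows relative to the measured pose"
    p,R=pose(o); y=R.as_matrix()[:,1]; yaw=np.arctan2(y[1],y[0])
    for t in targets:
        a=PSI+2.705+t[0]; X=np.r_[PV+L*np.array([np.cos(a),np.sin(a)]),t[1]]
        want=PSI+2.705+(t[2] if len(t)>2 else t[0])-np.pi/2
        dy=(want-yaw+np.pi/2)%np.pi-np.pi/2
        print(t,"tr",(R.inv().apply(X-p)/.25).round(3).tolist(),"turn",round(-dy/np.pi,3))
E
python3 - <<'E'
from plant import arm
from h import *
o=arm.observe(); rows(o,[(.577,.20)])
E
```

```text
(0.577, 0.2) tr [-1.594, -1.51, 0.123] turn -0.127
```

>>> jog_arm(commands=[{"claw": -0.39,"translation": [-0.2,-0.2,0],"turn": -0.03},{"claw": -0.39,"translation": [-0.4,-0.4,0],"turn": -0.06},{"claw": -0.39,"translation": [-0.6,-0.6,0],"turn": -0.06},{"claw": -0.39,"translation": [-0.8,-0.8,0],"turn": -0.06},{"claw": -0.39,"translation": [-0.8,-0.8,0],"turn": -0.06}])

```text
time_s: 0.72
position: [0.3454, 0.3162, 0.2309]
orientation: [-0.311, -3.126, 0.001]
force: [-0.4, 0.7, 0.6]
gripper_width: 0.306
grasp_force: 0.0
```

```bash
python3 - <<'E'
from plant import arm
from h import *
o=arm.observe(); print(o["position"],o["gripper_width"],o["force"]);rows(o,[(.577,.20)])
E
```

```text
[0.34539053 0.31624497 0.23093301] 0.30582301837338943 [-0.37829693  0.70812994  0.61540885]
(0.577, 0.2) tr [-0.644, -0.838, 0.124] turn -0.067
```

>>> jog_arm(commands=[{"claw": -0.39,"translation": [-0.16,-0.2,0.03],"turn": -0.03},{"claw": -0.39,"translation": [-0.32,-0.42,0.06],"turn": -0.067},{"claw": -0.39,"translation": [-0.5,-0.65,0.1],"turn": -0.067},{"claw": -0.39,"translation": [-0.644,-0.838,0.124],"turn": -0.067},{"claw": -0.39,"translation": [-0.644,-0.838,0.124],"turn": -0.067}])

```text
time_s: 1.35
position: [0.4625, 0.0789, 0.1995]
orientation: [0.015, -3.14, 0.001]
force: [-0.3, 0.4, -0.3]
gripper_width: 0.304
grasp_force: 0.0
```

>>> jog_arm(commands=[{"claw": -0.39,"translation": [0,0,0],"turn": 0},{"claw": -0.39,"translation": [0,0,0],"turn": 0}])

```text
time_s: 1.6
position: [0.4614, 0.0832, 0.2003]
orientation: [0.024, -3.141, -0.001]
force: [-0.6, -0.1, -0.4]
gripper_width: 0.307
grasp_force: 0.0
```

```bash
python3 - <<'E'
from plant import arm,eyes
from h import *
o=arm.observe(); print(o["position"],o["gripper_width"],o["force"]);rows(o,[(.577,.2),(.577,.075)])
s=eyes.snapshot("scene");t=eyes.snapshot("top")
a=cv2.resize(s["color"][200:380,250:450],(640,576));cv2.imwrite("pics/d.png",a)
E
```

```text
[0.46141906 0.08322579 0.2002643 ] 0.3066432719159885 [-0.63637221 -0.10809293 -0.4056003 ]
(0.577, 0.2) tr [-0.002, -0.016, 0.001] turn 0.001
(0.577, 0.075) tr [-0.002, -0.016, 0.501] turn 0.001
```

View pics/d.png

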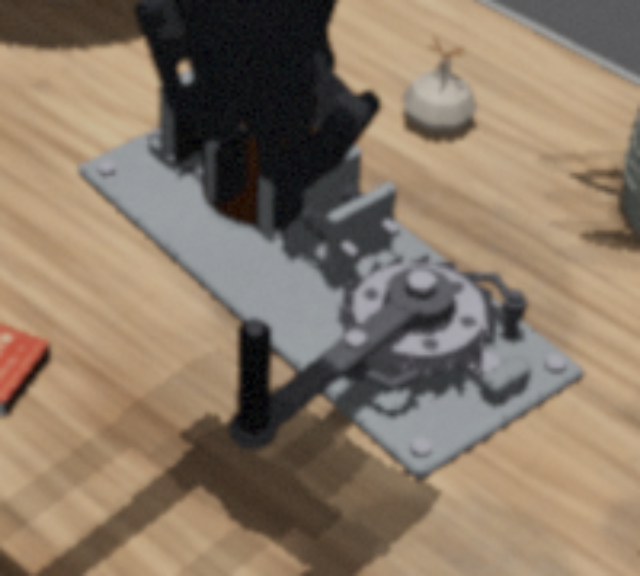

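The gripper hangs above the post with its fingertips either side of the post axis (crop px ~(210–265,200), post top at (255,330)). Nothing is in the way, so I'll descend.

>>> jog_arm(commands=[{"claw": -0.39,"translation": [-0.002,-0.016,0],"turn": 0},{"claw": -0.39,"translation": [-0.002,-0.016,0.15],"turn": 0},{"claw": -0.39,"translation": [-0.002,-0.016,0.3],"turn": 0},{"claw": -0.39,"translation": [-0.002,-0.016,0.5],"turn": 0},{"claw": -0.39,"translation": [-0.002,-0.016,0.5],"turn": 0}])

```text
time_s: 2.33
position: [0.4586, 0.0783, 0.0718]
orientation: [0.024, -3.133, -0.0]
force: [-0.9, -0.7, -0.2]
gripper_width: 0.303
grasp_force: 0.0
```

```bash
python3 - <<'E'
from plant import arm
from h import *
o=arm.observe(); print(o["position"],o["force"],q_of(o));rows(o,[(q,.075) for q in(.577,.72,.86,1.0,1.13,1.25)])
E
```

```text
[0.4585633  0.07831235 0.07182433] [-0.88270857 -0.70641508 -0.19349318] 0.5827280220033337
(0.577, 0.075) tr [-0.014, 0.003, -0.013] turn 0.001
(0.72, 0.075) tr [-0.019, -0.077, -0.013] turn -0.045
(0.86, 0.075) tr [-0.036, -0.153, -0.013] turn -0.089
(1.0, 0.075) tr [-0.063, -0.227, -0.013] turn -0.134
(1.13, 0.075) tr [-0.097, -0.291, -0.014] turn -0.175
(1.25, 0.075) tr [-0.135, -0.346, -0.014] turn -0.214
```

>>> jog_arm(commands=[{"claw": -0.39,"translation": [-0.019,-0.077,-0.013],"turn": -0.045},{"claw": -0.39,"translation": [-0.036,-0.153,-0.013],"turn": -0.089},{"claw": -0.39,"translation": [-0.063,-0.227,-0.013],"turn": -0.134},{"claw": -0.39,"translation": [-0.097,-0.291,-0.013],"turn": -0.175},{"claw": -0.39,"translation": [-0.135,-0.346,-0.013],"turn": -0.214}])

```text
time_s: 2.95
position: [0.4992, -0.0082, 0.0814]
orientation: [-1.063, 2.953, -0.001]
force: [-0.5, 2.2, 0.1]
gripper_width: 0.305
grasp_force: 0.6
```

>>> jog_arm(commands=[{"claw": -0.39,"translation": [0,0,0],"turn": 0},{"claw": -0.39,"translation": [0,0,0],"turn": 0}])

```text
time_s: 3.2
position: [0.498, -0.0077, 0.0798]
orientation: [-1.054, 2.958, -0.001]
force: [-1.1, 0.2, 0.6]
gripper_width: 0.305
grasp_force: 0.0
```

```bash
python3 - <<'E'
from plant import arm
from h import *
o=arm.observe(); print(o["position"],o["force"],q_of(o),np.linalg.norm(o["position"][:2]-PV));rows(o,[(q,.075) for q in(1.28,1.1,.95,.8,.65,.5,.35,.2,.04)])
E
```

```text
[ 0.49795966 -0.00772557  0.07982207] [-1.0659089   0.23964678  0.57071468] 1.2701098224733274 0.1367355784490847
(1.28, 0.075) tr [0.013, -0.006, 0.019] turn -0.01
(1.1, 0.075) tr [0.007, 0.095, 0.019] turn 0.047
(0.95, 0.075) tr [-0.012, 0.177, 0.019] turn 0.095
(0.8, 0.075) tr [-0.042, 0.255, 0.019] turn 0.143
(0.65, 0.075) tr [-0.084, 0.327, 0.019] turn 0.19
(0.5, 0.075) tr [-0.136, 0.393, 0.019] turn 0.238
(0.35, 0.075) tr [-0.198, 0.45, 0.019] turn 0.286
(0.2, 0.075) tr [-0.267, 0.497, 0.019] turn 0.334
(0.04, 0.075) tr [-0.348, 0.536, 0.019] turn 0.385
```

>>> jog_arm(commands=[{"claw": -0.39,"translation": [0.007,0.095,0.019],"turn": 0.047},{"claw": -0.39,"translation": [-0.012,0.177,0.019],"turn": 0.095},{"claw": -0.39,"translation": [-0.042,0.255,0.019],"turn": 0.143},{"claw": -0.39,"translation": [-0.084,0.327,0.019],"turn": 0.19},{"claw": -0.39,"translation": [-0.136,0.393,0.019],"turn": 0.238}])

```text
time_s: 3.82
position: [0.4608, 0.0905, 0.0742]
orientation: [-0.106, -3.14, 0.001]
force: [0.6, -0.0, -0.2]
gripper_width: 0.305
grasp_force: 0.4
```

>>> jog_arm(commands=[{"claw": -0.39,"translation": [0,0,0],"turn": 0},{"claw": -0.39,"translation": [0,0,0],"turn": 0}])

```text
time_s: 4.08
position: [0.4614, 0.0894, 0.074]
orientation: [0.091, 3.14, -0.0]
force: [0.1, 0.8, -1.0]
gripper_width: 0.306
grasp_force: 0.0
```

```bash
python3 - <<'E'
from plant import arm
from h import *
o=arm.observe(); print(o["position"],o["force"],q_of(o),np.linalg.norm(o["position"][:2]-PV));rows(o,[(q,.075) for q in(.36,.22,.1,.02)])
E
```

```text
[0.46141892 0.08941444 0.07404556] [ 0.05247846  0.82040734 -0.98187766] 0.504209254657614 0.14083268027109785
(0.36, 0.075) tr [-0.009, 0.08, -0.004] turn 0.046
(0.22, 0.075) tr [-0.026, 0.157, -0.004] turn 0.091
(0.1, 0.075) tr [-0.049, 0.22, -0.004] turn 0.129
(0.02, 0.075) tr [-0.068, 0.261, -0.004] turn 0.155
```

>>> jog_arm(commands=[{"claw": -0.39,"translation": [-0.009,0.08,-0.004],"turn": 0.046},{"claw": -0.39,"translation": [-0.026,0.157,-0.004],"turn": 0.091},{"claw": -0.39,"translation": [-0.049,0.22,-0.004],"turn": 0.129},{"claw": -0.39,"translation": [-0.068,0.261,-0.004],"turn": 0.155},{"claw": -0.39,"translation": [-0.068,0.261,-0.004],"turn": 0.155}])

```text
time_s: 4.7
position: [0.4828, 0.1533, 0.0749]
orientation: [0.847, 3.025, -0.0]
force: [-0.1, -0.1, -0.3]
gripper_width: 0.304
grasp_force: 0.0
```

```bash
cat > look.py <<'E'
# measured pose, lever tangential push, lever angle from top view of post, bottle/pad state
import sys
from plant import arm,eyes
from h import *
o=arm.observe(); q=q_of(o); a=PSI+2.705+q
f=np.array(o["force"]); tg=np.array([-np.sin(a),np.cos(a)])
print("t %.2f"%o["time_s"],"q %.3f"%q,"r %.4f"%np.linalg.norm(o["position"][:2]-PV),"z %.3f"%o["position"][2],"Ftan %.2f"%(f[:2]@tg),"F",f.round(1),"grasp %.1f"%o["grasp_force"])
rows(o,[(float(v),.075) for v in sys.argv[1:]])
E
python3 look.py .18 .34 .5 .66 .82 .98 1.14 1.28
```

```text
t 4.70 q 0.018 r 0.1394 z 0.075 Ftan 0.12 F [-0.1 -0.1 -0.3] grasp 0.0
(0.18, 0.075) tr [-0.005, -0.09, -0.0] turn -0.052
(0.34, 0.075) tr [-0.026, -0.177, -0.0] turn -0.102
(0.5, 0.075) tr [-0.061, -0.259, -0.0] turn -0.153
(0.66, 0.075) tr [-0.109, -0.335, -0.0] turn -0.204
(0.82, 0.075) tr [-0.168, -0.402, -0.0] turn -0.255
(0.98, 0.075) tr [-0.237, -0.459, -0.0] turn -0.306
(1.14, 0.075) tr [-0.315, -0.504, -0.0] turn -0.357
(1.28, 0.075) tr [-0.387, -0.533, -0.0] turn -0.402
```

>>> jog_arm(commands=[{"claw": -0.39,"translation": [-0.005,-0.09,0],"turn": -0.052},{"claw": -0.39,"translation": [-0.026,-0.177,0],"turn": -0.102},{"claw": -0.39,"translation": [-0.061,-0.259,0],"turn": -0.153},{"claw": -0.39,"translation": [-0.109,-0.335,0],"turn": -0.204},{"claw": -0.39,"translation": [-0.109,-0.335,0],"turn": -0.204}])

```text
time_s: 5.32
position: [0.4619, 0.0663, 0.0749]
orientation: [-0.143, 3.138, -0.0]
force: [-0.3, 0.9, -1.1]
gripper_width: 0.306
grasp_force: 0.0
```

```bash
python3 look.py .82 .98 1.14 1.28
```

```text
t 5.33 q 0.669 r 0.1408 z 0.075 Ftan -0.96 F [-0.3  0.9 -1.1] grasp 0.0
(0.82, 0.075) tr [-0.011, -0.084, -0.0] turn -0.052
(0.98, 0.075) tr [-0.033, -0.171, -0.0] turn -0.103
(1.14, 0.075) tr [-0.068, -0.253, -0.0] turn -0.154
(1.28, 0.075) tr [-0.109, -0.32, -0.0] turn -0.199
```

>>> jog_arm(commands=[{"claw": -0.39,"translation": [-0.011,-0.084,0],"turn": -0.052},{"claw": -0.39,"translation": [-0.033,-0.171,0],"turn": -0.103},{"claw": -0.39,"translation": [-0.068,-0.253,0],"turn": -0.154},{"claw": -0.39,"translation": [-0.109,-0.32,0],"turn": -0.199},{"claw": -0.39,"translation": [-0.109,-0.32,0],"turn": -0.199}])

```text
time_s: 5.95
position: [0.4971, -0.0097, 0.0749]
orientation: [-1.097, 2.943, -0.0]
force: [-0.1, 0.6, -0.0]
gripper_width: 0.3
grasp_force: 0.0
```

```bash
python3 look.py 1.12 .96 .8 .64 .5; python3 - <<'E'
from plant import eyes
import cv2
t=eyes.snapshot("top")["color"]
cv2.imwrite("pics/e.png",cv2.resize(t[175:325,255:455],(800,600)))
E
```

```text
t 5.95 q 1.277 r 0.1387 z 0.075 Ftan -0.49 F [-0.1  0.6 -0. ] grasp 0.0
(1.12, 0.075) tr [-0.002, 0.088, -0.0] turn 0.05
(0.96, 0.075) tr [-0.023, 0.175, -0.0] turn 0.101
(0.8, 0.075) tr [-0.057, 0.257, -0.0] turn 0.152
(0.64, 0.075) tr [-0.105, 0.333, -0.0] turn 0.203
(0.5, 0.075) tr [-0.156, 0.393, -0.0] turn 0.248
```

View pics/e.png

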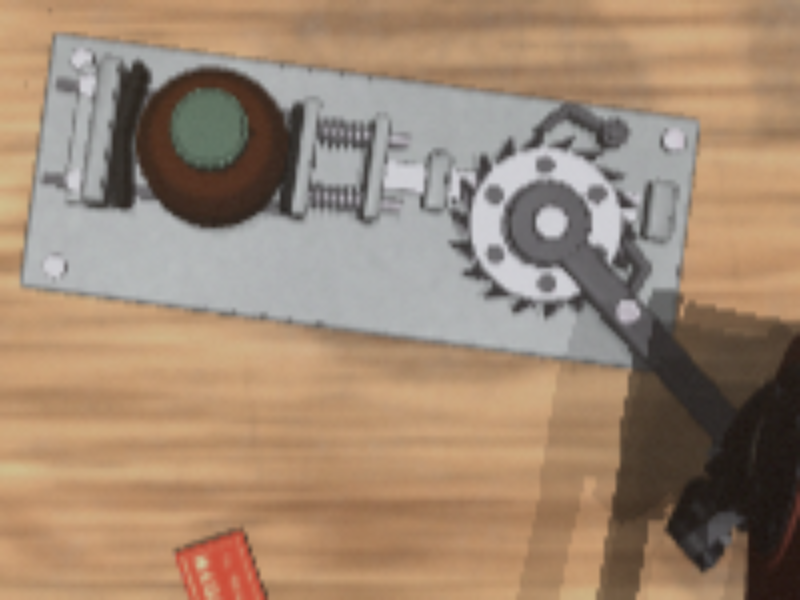

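The jaw has slid forward. The pad face at crop px x≈288 almost touches the bottle's edge (~290), and the fixed jaw is at x≈130. Now the return swing, followed by a careful third stroke.

>>> jog_arm(commands=[{"claw": -0.39,"translation": [-0.002,0.088,0],"turn": 0.05},{"claw": -0.39,"translation": [-0.023,0.175,0],"turn": 0.101},{"claw": -0.39,"translation": [-0.057,0.257,0],"turn": 0.152},{"claw": -0.39,"translation": [-0.105,0.333,0],"turn": 0.203},{"claw": -0.39,"translation": [-0.105,0.333,0],"turn": 0.203}])

```text
time_s: 6.62
position: [0.4606, 0.0724, 0.0747]
orientation: [0.127, -3.138, -0.0]
force: [-0.3, -0.2, -0.2]
gripper_width: 0.303
grasp_force: 0.0
```

```bash
python3 look.py .48 .32 .16 .01
```

```text
t 6.62 q 0.625 r 0.1416 z 0.075 Ftan 0.15 F [-0.3 -0.2 -0.2] grasp 0.0
(0.48, 0.075) tr [-0.014, 0.081, -0.001] turn 0.053
(0.32, 0.075) tr [-0.036, 0.167, -0.001] turn 0.103
(0.16, 0.075) tr [-0.071, 0.25, -0.001] turn 0.154
(0.01, 0.075) tr [-0.116, 0.321, -0.001] turn 0.202
```

>>> jog_arm(commands=[{"claw": -0.39,"translation": [-0.014,0.081,0],"turn": 0.053},{"claw": -0.39,"translation": [-0.036,0.167,0],"turn": 0.103},{"claw": -0.39,"translation": [-0.071,0.25,0],"turn": 0.154},{"claw": -0.39,"translation": [-0.116,0.321,0],"turn": 0.202},{"claw": -0.39,"translation": [-0.116,0.321,0],"turn": 0.202}])

```text
time_s: 7.25
position: [0.4844, 0.1535, 0.0748]
orientation: [0.854, 3.023, -0.0]
force: [-0.1, -0.3, -0.1]
gripper_width: 0.303
grasp_force: 0.0
```

```bash
python3 look.py .1 .2 .3 .4 
```

```text
t 7.25 q 0.012 r 0.1382 z 0.075 Ftan 0.33 F [-0.1 -0.3 -0.1] grasp 0.0
(0.1, 0.075) tr [0.005, -0.049, -0.001] turn -0.027
(0.2, 0.075) tr [-0.002, -0.105, -0.001] turn -0.059
(0.3, 0.075) tr [-0.016, -0.159, -0.001] turn -0.091
(0.4, 0.075) tr [-0.034, -0.212, -0.001] turn -0.123
```

>>> jog_arm(commands=[{"claw": -0.39,"translation": [0.005,-0.049,0],"turn": -0.027},{"claw": -0.39,"translation": [-0.002,-0.105,0],"turn": -0.059},{"claw": -0.39,"translation": [-0.016,-0.159,0],"turn": -0.091},{"claw": -0.39,"translation": [-0.034,-0.212,0],"turn": -0.123},{"claw": -0.39,"translation": [-0.034,-0.212,0],"turn": -0.123}])

```text
time_s: 7.88
position: [0.4629, 0.1022, 0.0747]
orientation: [-0.262, -3.13, 0.001]
force: [0.3, -0.0, 0.6]
gripper_width: 0.305
grasp_force: 0.0
```

```bash
python3 look.py .47 .54 .61 .68 .75 
```

```text
t 7.88 q 0.413 r 0.1408 z 0.075 Ftan -0.00 F [ 0.3 -0.   0.6] grasp 0.0
(0.47, 0.075) tr [-0.004, -0.032, -0.001] turn -0.023
(0.54, 0.075) tr [-0.009, -0.071, -0.001] turn -0.046
(0.61, 0.075) tr [-0.016, -0.11, -0.001] turn -0.068
(0.68, 0.075) tr [-0.025, -0.148, -0.001] turn -0.09
(0.75, 0.075) tr [-0.038, -0.185, -0.001] turn -0.112
```

>>> jog_arm(commands=[{"claw": -0.39,"translation": [-0.004,-0.032,0],"turn": -0.023},{"claw": -0.39,"translation": [-0.009,-0.071,0],"turn": -0.046},{"claw": -0.39,"translation": [-0.016,-0.11,0],"turn": -0.068},{"claw": -0.39,"translation": [-0.025,-0.148,0],"turn": -0.09},{"claw": -0.39,"translation": [-0.025,-0.148,0],"turn": -0.09}])

```text
time_s: 8.5
position: [0.4633, 0.0656, 0.0748]
orientation: [0.178, -3.136, 0.0]
force: [-0.6, 0.7, 0.8]
gripper_width: 0.31
grasp_force: 0.0
```

```bash
python3 look.py .75 .82 .89 .95 
```

```text
t 8.50 q 0.674 r 0.1395 z 0.075 Ftan -0.81 F [-0.6  0.7  0.8] grasp 0.0
(0.75, 0.075) tr [0.0, -0.042, -0.001] turn -0.023
(0.82, 0.075) tr [-0.004, -0.081, -0.001] turn -0.045
(0.89, 0.075) tr [-0.011, -0.12, -0.001] turn -0.068
(0.95, 0.075) tr [-0.019, -0.152, -0.001] turn -0.087
```

>>> jog_arm(commands=[{"claw": -0.39,"translation": [0,-0.042,0],"turn": -0.023},{"claw": -0.39,"translation": [-0.004,-0.081,0],"turn": -0.045},{"claw": -0.39,"translation": [-0.011,-0.12,0],"turn": -0.068},{"claw": -0.39,"translation": [-0.019,-0.152,0],"turn": -0.087},{"claw": -0.39,"translation": [-0.019,-0.152,0],"turn": -0.087}])

```text
time_s: 9.12
position: [0.4725, 0.0288, 0.0748]
orientation: [0.602, -3.083, 0.0]
force: [0.3, 0.3, -0.9]
gripper_width: 0.303
grasp_force: 0.0
```

```bash
python3 look.py 1.02 1.09 1.15 1.21 1.28
```

```text
t 9.12 q 0.947 r 0.1396 z 0.075 Ftan -0.15 F [ 0.3  0.3 -0.9] grasp 0.0
(1.02, 0.075) tr [0.0, -0.041, -0.001] turn -0.022
(1.09, 0.075) tr [-0.004, -0.08, -0.001] turn -0.045
(1.15, 0.075) tr [-0.01, -0.113, -0.001] turn -0.064
(1.21, 0.075) tr [-0.017, -0.145, -0.001] turn -0.083
(1.28, 0.075) tr [-0.029, -0.183, -0.001] turn -0.105
```

>>> jog_arm(commands=[{"claw": -0.39,"translation": [0,-0.041,0],"turn": -0.022},{"claw": -0.39,"translation": [-0.004,-0.08,0],"turn": -0.045},{"claw": -0.39,"translation": [-0.01,-0.113,0],"turn": -0.064},{"claw": -0.39,"translation": [-0.017,-0.145,0],"turn": -0.083},{"claw": -0.39,"translation": [-0.029,-0.183,0],"turn": -0.105}])

```text
time_s: 9.75
position: [0.4959, -0.0099, 0.0746]
orientation: [1.103, -2.94, -0.003]
force: [-2.2, 2.9, 1.7]
gripper_width: 0.307
grasp_force: 1.3
```

```bash
python3 look.py 1.12 .96 .8 .64 .5; python3 - <<'E'
from plant import eyes
import cv2
t=eyes.snapshot("top")["color"]
cv2.imwrite("pics/f.png",cv2.resize(t[175:325,255:455],(800,600)))
E
```

```text
t 9.75 q 1.272 r 0.1397 z 0.075 Ftan -3.65 F [-2.2  2.9  1.7] grasp 1.3
(1.12, 0.075) tr [-0.006, 0.085, -0.001] turn 0.052
(0.96, 0.075) tr [-0.028, 0.172, -0.001] turn 0.102
(0.8, 0.075) tr [-0.063, 0.254, -0.001] turn 0.153
(0.64, 0.075) tr [-0.11, 0.33, -0.001] turn 0.204
(0.5, 0.075) tr [-0.161, 0.389, -0.001] turn 0.249
```

View pics/f.png

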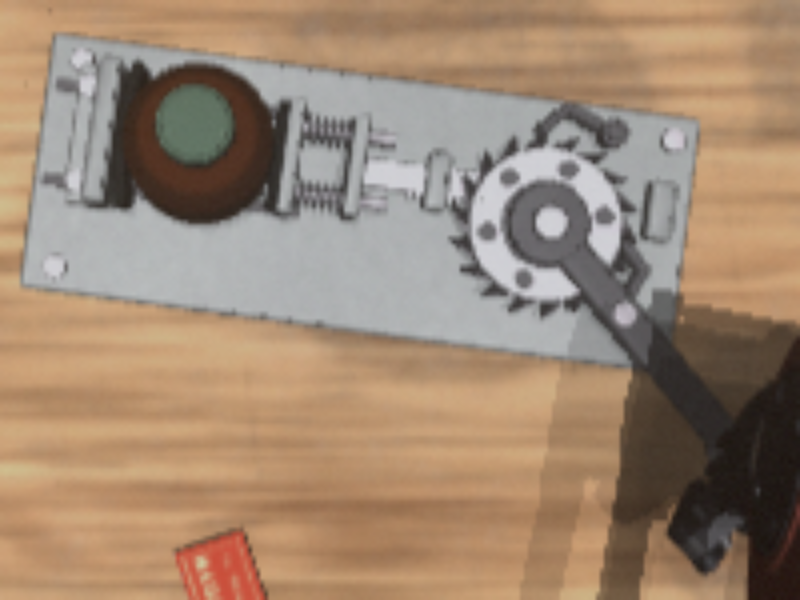

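The bottle is now seated in the V, and the springs have shortened from about (318–365) to (303–350). The push has risen to about 3.7 N, so contact is made. I'll return and add one or two notches.

>>> jog_arm(commands=[{"claw": -0.39,"translation": [-0.006,0.085,0],"turn": 0.052},{"claw": -0.39,"translation": [-0.028,0.172,0],"turn": 0.102},{"claw": -0.39,"translation": [-0.063,0.254,0],"turn": 0.153},{"claw": -0.39,"translation": [-0.11,0.33,0],"turn": 0.204},{"claw": -0.39,"translation": [-0.11,0.33,0],"turn": 0.204}])

```text
time_s: 10.42
position: [0.4624, 0.0707, 0.0747]
orientation: [0.123, -3.139, -0.0]
force: [-0.7, -0.0, 0.4]
gripper_width: 0.308
grasp_force: 0.0
```

```bash
python3 look.py .48 .32 .16 .01
```

```text
t 10.43 q 0.638 r 0.1400 z 0.075 Ftan -0.01 F [-0.7 -0.   0.4] grasp 0.0
(0.48, 0.075) tr [-0.007, 0.088, -0.001] turn 0.052
(0.32, 0.075) tr [-0.029, 0.175, -0.001] turn 0.103
(0.16, 0.075) tr [-0.064, 0.257, -0.001] turn 0.153
(0.01, 0.075) tr [-0.108, 0.328, -0.001] turn 0.201
```

>>> jog_arm(commands=[{"claw": -0.39,"translation": [-0.007,0.088,0],"turn": 0.052},{"claw": -0.39,"translation": [-0.029,0.175,0],"turn": 0.103},{"claw": -0.39,"translation": [-0.064,0.257,0],"turn": 0.153},{"claw": -0.39,"translation": [-0.108,0.328,0],"turn": 0.201},{"claw": -0.39,"translation": [-0.108,0.328,0],"turn": 0.201}])

```text
time_s: 11.05
position: [0.4841, 0.1535, 0.0749]
orientation: [0.853, 3.023, -0.0]
force: [-0.2, 0.7, 0.0]
gripper_width: 0.307
grasp_force: 0.0
```

```bash
python3 look.py .1 .2 .3 .4 
```

```text
t 11.05 q 0.012 r 0.1384 z 0.075 Ftan -0.46 F [-0.2  0.7  0. ] grasp 0.0
(0.1, 0.075) tr [0.004, -0.049, -0.001] turn -0.027
(0.2, 0.075) tr [-0.003, -0.104, -0.001] turn -0.059
(0.3, 0.075) tr [-0.016, -0.159, -0.001] turn -0.091
(0.4, 0.075) tr [-0.035, -0.212, -0.001] turn -0.123
```

>>> jog_arm(commands=[{"claw": -0.39,"translation": [0.004,-0.049,0],"turn": -0.027},{"claw": -0.39,"translation": [-0.003,-0.104,0],"turn": -0.059},{"claw": -0.39,"translation": [-0.016,-0.159,0],"turn": -0.091},{"claw": -0.39,"translation": [-0.035,-0.212,0],"turn": -0.123},{"claw": -0.39,"translation": [-0.035,-0.212,0],"turn": -0.123}])

```text
time_s: 11.68
position: [0.4627, 0.1022, 0.0747]
orientation: [-0.262, -3.13, 0.001]
force: [-0.1, 0.1, 0.4]
gripper_width: 0.31
grasp_force: 0.0
```

```bash
python3 look.py .47 .54 .61 .68 .75 
```

```text
t 11.68 q 0.413 r 0.1409 z 0.075 Ftan -0.06 F [-0.1  0.1  0.4] grasp 0.0
(0.47, 0.075) tr [-0.005, -0.032, -0.001] turn -0.023
(0.54, 0.075) tr [-0.009, -0.071, -0.001] turn -0.046
(0.61, 0.075) tr [-0.016, -0.109, -0.001] turn -0.068
(0.68, 0.075) tr [-0.026, -0.147, -0.001] turn -0.09
(0.75, 0.075) tr [-0.038, -0.184, -0.001] turn -0.112
```

>>> jog_arm(commands=[{"claw": -0.39,"translation": [-0.005,-0.032,0],"turn": -0.023},{"claw": -0.39,"translation": [-0.009,-0.071,0],"turn": -0.046},{"claw": -0.39,"translation": [-0.016,-0.109,0],"turn": -0.068},{"claw": -0.39,"translation": [-0.026,-0.147,0],"turn": -0.09}])

```text
time_s: 12.18
position: [0.4628, 0.0665, 0.0747]
orientation: [0.184, -3.135, -0.002]
force: [-1.1, 2.7, 1.0]
gripper_width: 0.308
grasp_force: 1.5
```

```bash
python3 look.py .72 .77 .82 .87 
```

```text
t 12.18 q 0.668 r 0.1399 z 0.075 Ftan -2.80 F [-1.1  2.7  1. ] grasp 1.5
(0.72, 0.075) tr [-0.0, -0.029, -0.001] turn -0.012
(0.77, 0.075) tr [-0.002, -0.057, -0.001] turn -0.028
(0.82, 0.075) tr [-0.005, -0.085, -0.001] turn -0.044
(0.87, 0.075) tr [-0.01, -0.113, -0.001] turn -0.06
```

>>> jog_arm(commands=[{"claw": -0.39,"translation": [0,-0.029,0],"turn": -0.012},{"claw": -0.39,"translation": [-0.002,-0.057,0],"turn": -0.028},{"claw": -0.39,"translation": [-0.005,-0.085,0],"turn": -0.044},{"claw": -0.39,"translation": [-0.01,-0.113,0],"turn": -0.06}])

```text
time_s: 12.68
position: [0.4686, 0.0392, 0.0747]
orientation: [0.477, -3.104, -0.003]
force: [-1.5, 4.6, 2.5]
gripper_width: 0.308
grasp_force: 2.4
```

```bash
python3 look.py .91 .95 .99 1.03 1.07 
```

```text
t 12.68 q 0.868 r 0.1398 z 0.075 Ftan -4.80 F [-1.5  4.6  2.5] grasp 2.4
(0.91, 0.075) tr [0.0, -0.024, -0.001] turn -0.013
(0.95, 0.075) tr [-0.001, -0.046, -0.001] turn -0.026
(0.99, 0.075) tr [-0.003, -0.068, -0.001] turn -0.039
(1.03, 0.075) tr [-0.007, -0.091, -0.001] turn -0.051
(1.07, 0.075) tr [-0.011, -0.113, -0.001] turn -0.064
```

>>> jog_arm(commands=[{"claw": -0.39,"translation": [0,-0.024,0],"turn": -0.013},{"claw": -0.39,"translation": [-0.001,-0.046,0],"turn": -0.026},{"claw": -0.39,"translation": [-0.003,-0.068,0],"turn": -0.039},{"claw": -0.39,"translation": [-0.007,-0.091,0],"turn": -0.051}])

```text
time_s: 13.18
position: [0.4772, 0.0182, 0.0747]
orientation: [0.723, -3.057, -0.003]
force: [-1.1, 5.5, 2.0]
gripper_width: 0.306
grasp_force: 2.5
```

```bash
python3 look.py 1.07 1.11 1.15 1.0 .95 .9 .8 .7
```

```text
t 13.18 q 1.030 r 0.1397 z 0.075 Ftan -5.38 F [-1.1  5.5  2. ] grasp 2.5
(1.07, 0.075) tr [0.001, -0.022, -0.001] turn -0.013
(1.11, 0.075) tr [-0.001, -0.045, -0.001] turn -0.026
(1.15, 0.075) tr [-0.003, -0.067, -0.001] turn -0.039
(1.0, 0.075) tr [0.001, 0.017, -0.001] turn 0.009
(0.95, 0.075) tr [-0.001, 0.045, -0.001] turn 0.025
(0.9, 0.075) tr [-0.003, 0.073, -0.001] turn 0.041
(0.8, 0.075) tr [-0.013, 0.128, -0.001] turn 0.073
(0.7, 0.075) tr [-0.029, 0.182, -0.001] turn 0.105
```

>>> jog_arm(commands=[{"claw": -0.39,"translation": [0.001,-0.022,0],"turn": -0.013},{"claw": -0.39,"translation": [-0.001,-0.045,0],"turn": -0.026},{"claw": -0.39,"translation": [-0.001,-0.045,0],"turn": -0.026}])

```text
time_s: 13.55
position: [0.4828, 0.008, 0.0747]
orientation: [-0.845, 3.026, 0.002]
force: [-0.3, 4.4, 0.7]
gripper_width: 0.303
grasp_force: 1.9
```

```bash
python3 look.py 1.05 .98 .91 .84 .77 .6
```

```text
t 13.55 q 1.113 r 0.1398 z 0.075 Ftan -3.96 F [-0.3  4.4  0.7] grasp 1.9
(1.05, 0.075) tr [-0.0, 0.035, -0.001] turn 0.019
(0.98, 0.075) tr [-0.004, 0.074, -0.001] turn 0.041
(0.91, 0.075) tr [-0.01, 0.113, -0.001] turn 0.063
(0.84, 0.075) tr [-0.019, 0.151, -0.001] turn 0.085
(0.77, 0.075) tr [-0.031, 0.189, -0.001] turn 0.108
(0.6, 0.075) tr [-0.07, 0.275, -0.001] turn 0.162
```

>>> jog_arm(commands=[{"claw": -0.39,"translation": [0,0.035,0],"turn": 0.019},{"claw": -0.39,"translation": [-0.004,0.074,0],"turn": 0.041},{"claw": -0.39,"translation": [-0.004,0.074,0],"turn": 0.041}])

```text
time_s: 13.92
position: [0.4735, 0.0243, 0.0746]
orientation: [0.651, -3.073, -0.001]
force: [-1.0, 2.4, -0.3]
gripper_width: 0.304
grasp_force: 1.6
```

```bash
python3 look.py .92 .85 .78 .7
```

```text
t 13.93 q 0.980 r 0.1405 z 0.075 Ftan -2.66 F [-1.   2.4 -0.3] grasp 1.6
(0.92, 0.075) tr [-0.003, 0.033, -0.001] turn 0.019
(0.85, 0.075) tr [-0.007, 0.072, -0.001] turn 0.042
(0.78, 0.075) tr [-0.013, 0.111, -0.001] turn 0.064
(0.7, 0.075) tr [-0.024, 0.155, -0.001] turn 0.09
```

>>> jog_arm(commands=[{"claw": -0.39,"translation": [-0.003,0.033,0],"turn": 0.019},{"claw": -0.39,"translation": [-0.007,0.072,0],"turn": 0.042},{"claw": -0.39,"translation": [-0.007,0.072,0],"turn": 0.042}])

```text
time_s: 14.3
position: [0.4684, 0.0406, 0.0748]
orientation: [0.449, -3.109, 0.001]
force: [-1.0, 0.2, -0.2]
gripper_width: 0.304
grasp_force: 0.0
```

```bash
python3 look.py .8 .75 .7 .65 .55; python3 - <<'E'
from plant import eyes
import cv2
t=eyes.snapshot("top")["color"]
cv2.imwrite("pics/g.png",cv2.resize(t[175:325,255:455],(800,600)))
E
```

```text
t 14.30 q 0.857 r 0.1396 z 0.075 Ftan -0.51 F [-1.   0.2 -0.2] grasp 0.0
(0.8, 0.075) tr [0.001, 0.032, -0.001] turn 0.016
(0.75, 0.075) tr [-0.001, 0.06, -0.001] turn 0.032
(0.7, 0.075) tr [-0.005, 0.088, -0.001] turn 0.048
(0.65, 0.075) tr [-0.01, 0.115, -0.001] turn 0.064
(0.55, 0.075) tr [-0.023, 0.17, -0.001] turn 0.096
```

View pics/g.png

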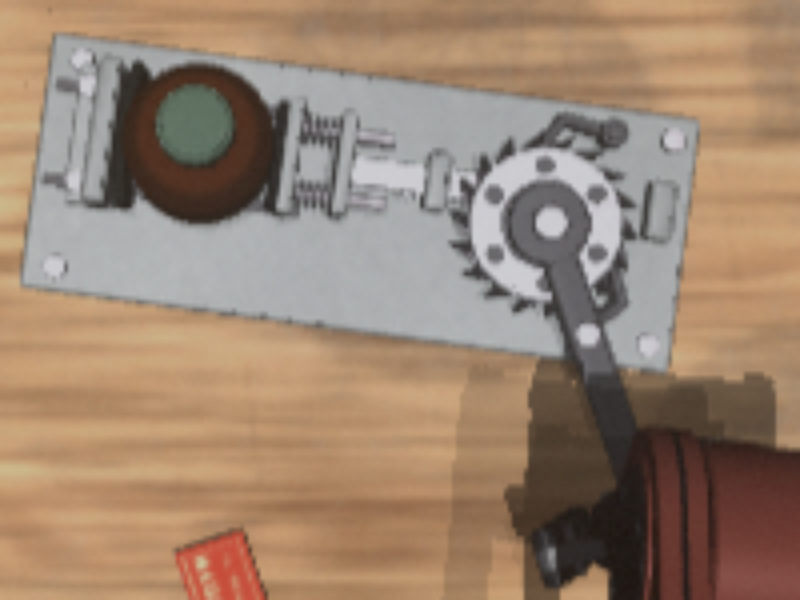

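The springs have shortened from 47 to about 32 crop px, roughly 7 mm or 30 N. The bottle is upright in the V and the lever shows no load, so the ratchet is holding. I'll lift off.

>>> jog_arm(commands=[{"claw": -0.36,"translation": [0,0,0],"turn": 0},{"claw": -0.34,"translation": [0,0,-0.1],"turn": 0},{"claw": -0.34,"translation": [0,0,-0.25],"turn": 0},{"claw": -0.34,"translation": [0,0,-0.45],"turn": 0},{"claw": -0.34,"translation": [0,0,-0.6],"turn": 0}])

```text
time_s: 14.98
position: [0.4689, 0.0403, 0.2271]
orientation: [-0.446, 3.108, -0.001]
force: [-0.3, 0.1, 0.5]
gripper_width: 0.329
grasp_force: 0.0
```

>>> jog_arm(commands=[{"claw": -0.34,"translation": [0.1,-0.2,0],"turn": 0},{"claw": -0.34,"translation": [0.2,-0.4,0],"turn": 0},{"claw": -0.34,"translation": [0.2,-0.4,0],"turn": 0},{"claw": -0.34,"translation": [0.2,-0.4,0],"turn": 0}])

```text
time_s: 15.48
position: [0.4484, -0.0693, 0.2248]
orientation: [-0.444, 3.11, 0.001]
force: [0.6, 0.3, 0.8]
gripper_width: 0.327
grasp_force: 0.0
```

```bash
python3 look.py; python3 - <<'E'
from plant import eyes
import cv2,numpy as np
t=eyes.snapshot("top")["color"];s=eyes.snapshot("scene")["color"]
o=np.hstack([cv2.resize(t[175:325,255:455],(400,300)),cv2.resize(s[170:370,220:440],(400,364))[:300]])
o=np.zeros((364,800,3),np.uint8);o[:300,:400]=cv2.resize(t[175:325,255:455],(400,300));o[:,400:]=cv2.resize(s[170:370,220:440],(400,364))
cv2.imwrite("pics/i.png",o)
E
```

```text
t 15.47 q 1.339 r 0.2149 z 0.225 Ftan 0.17 F [0.6 0.3 0.8] grasp 0.0
```

View pics/i.png

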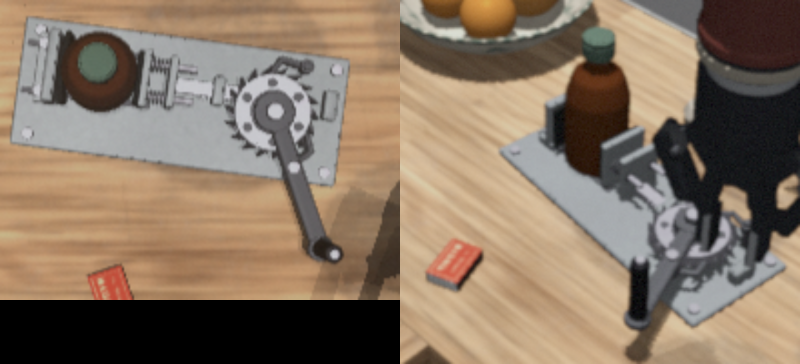

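The arm is clear. The bottle stands upright between the pad and the V, the springs are still compressed (half-scale crop px 152–168), and the lever is at rest.

```bash
python3 -c "
from plant import sign_off
print(sign_off())"
```

```text
the job is handed in; nothing more can be done
None
```

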